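Open the filter bay of the blending counter's dust extractor

ROBOT

A 6-joint arm with a two-finger parallel gripper is mounted at the origin on the work surface. World frame = base frame: x ahead of the robot, y to its left, z up, the work surface at z = 0. Lengths are in m, angles in rad, forces in N, time in s.
With the tool pointing down it reaches from about 0.375 to 0.9 m from the base axis. Payload 3.1 kg.
Tool frame: the origin (TCP) lies between the finger pads; the fingertips stand 22 mm ahead of it and the grasp point (between the pads) lies 3 mm ahead of it; z points along the fingers, y is the direction in which the jaws open and shut (so a half turn about z gives the same grasp; the last joint's range is limited). The gripper opens to 87 mm and grips with 3 to 60 N. Pads are 19 mm wide; open, the fingers measure 117 mm over their backs; the gripper's body (75 mm by 190 mm) begins 51 mm behind the grasp point.
Start: joints at [0.945, 0.527, 1.433, -0, 1.181, -0.178], TCP at [0.271, 0.563, 0.245] pointing down, gripper open.
Joint ranges: [-3.08, 3.08], [-0.75, 2.2], [0.22, 2.44], [-1.43, 4.57], [0, 2.65], [-2.85, 2.85]. Speed limits (rad/s): [2.79, 2.79, 3.14, 3.14, 3.14, 3.14].

INTERFACE

Orientations are given as a unit quaternion [x, y, z, w].
In Python, from rig import get_obs, camera, get_calibration, hand_in, search_frame gives the robot as it stands.
- The arm moves only by the shell command python3 -m jog 'ROWS' [FORCE]. ROWS is JSON, a list of rows, each an object with "grip": the closure in counts, from 0 (fully open) to 255 (shut); "travel": the shift along the world's x, y, z in cm, a list of three; "twist": the turn about the world's z in degrees. A call has 1 to 8 rows; each row shifts and turns the commanded pose from where the row before left it; what a row does not reach is not made up. A row lasts 1/10 s, in which the tool goes at most 50 mm and 8.59 degrees, less where a joint would pass 70% of its speed; a pose out of reach is approached as far as the arm can. A call is refused whole if a number of a shift passes 5 or a number of a turn 8.59, either way. A call with a gripper value outside its range is refused whole. The fingers move at their own pace and stop on an object; FORCE is the grip in N (left out, the last holds). Time passes only in rows, so rows that do not move let the fingers close. It gives the time, the measured TCP pose, the force and the opening at its end, in the units of the state.
- get_obs(): the state, without advancing time (a new reading comes with each control period).
- camera(name): name is "scene" or "top" or "wrist"; returns the picture (480x640x3 uint8, red, green, blue); there is no depth.
- get_calibration(name): a dict with "fx", "fy", "cx", "cy" (pixels), "R" (3x3) and "t" (3): a world point X has camera coordinates R X + t; the wrist camera has in their place "T_tool_cam" (4x4, takes a point from camera to tool coordinates, whose origin is the TCP and whose axes are the flange's). Camera axes: x right, y down, z forward; pixel columns grow to the right and rows downward; lengths in m; the calibration is good to about 2 mm. A picture is of the moment at which its call begins: read the wrist's pose just before it. get_calibration takes no time and is no camera call.
- hand_in(): hands the job in, once; it reports no verdict.
Trained networks look in the newest picture that a camera, given by its name, has taken for a name from the list of things; names that differ only in an ending like _2 or _b are one class to them, and where a whole thing is asked for, a point or a joint stands for the part that bears it (a point fixed in the world has none). Each returns a list of dicts, best first, with "p" (0 to 1); they miss things now and then, are a little off and sometimes report something else, mostly with a low value. They report only what shows in the picture. A call takes as long as a camera call.
- search_frame(target, camera): "at" ([x, y, z] in m, in world coordinates, good to about 4 mm: the middle of the surface that is visible of it).
The state is a dict: "time": time; "q": joint angles; "joint_velocities": joint speeds; "joint_torque": joint torques, N m; "position": TCP position; "tool_rot": TCP orientation; "ft_force": force on the tool from outside, world axes, zero at the start; "moment": the same for the moment, N m; "grip_width": finger opening in m.
Only numpy, scipy, OpenCV 4.12 (cv2) and the standard library are available. Lean on these libraries where they do the work, as an engineer would, in place of code of your own. Each camera call takes 0.05 s, during which the arm holds its last target. There are 200 camera calls.

TASK

Open the filter bay of the small dust extractor on the tea blending counter: press its yellow snap tab right in with the fingertips so that the black vented cover springs free, then push the cover along its rails, off its seat and onto the flat deck beside it, until the filter opening is completely uncovered. Leave the cover lying flat between the rails; do not lift, tilt or carry it, and do not disturb the jars, the loose lid, the tin or the spatula.

Things in the scene. Friction and masses are not known exactly. Their poses are not given: they have to be found in the camera images.
- extractor: Dust extractor, a fixed cream box 300 (x) x 150 (y) mm. Origin under its centre at counter height, z up; +x is the way the cover slides off. Along x: block with the yellow tab -150 to -112 mm, top 64 mm up; cover's seat to +9; flat deck to +132, 57.5 up. Side rails guide the cover: inner faces at y = +-64.5, tops 66 up; over the seat they have lips, tops 69 up, inner edges y = +-59.5.
- opening (a point): On the centre line of the filter opening, at its +x edge (extractor x = -2 mm), 60 mm up at the height of the cover's underside. The opening is 86 mm long, from here to x = -88 mm, and 108 mm wide; in it lies the white pleated filter in a blue frame, its top 10 mm below the cover.
- end_stop (a point): Middle of the end stop's face that the cover meets at the end of the deck (extractor x = +132 mm), 62 mm up. The stop is 18 mm thick, its top 68 mm up. The cover's origin is then at x = +72 mm.
- cover: Loose near-black vented cover 120 (x) x 126 (y) x 4 mm, 140 g, on runners 60 mm up. Origin at the centre of its underside, axes as the extractor's. Latched, its origin is at extractor x = -51 mm. With the tab pressed two sprung pins kick it about 17 mm to +x; it is then free and slides with about 1 N of friction. The opening is uncovered from x = +58 mm; lips hold it down until about then.
- ridge_face (a point): Middle of the face to push on, the -x side of the thumb ridge that stands across the cover (70 mm long in y, 7 thick, 14 high, 24 mm to -x of the cover's origin): 71 mm above the counter, 7 mm above the cover's top face and 7 mm below the ridge's top.
- tab_top (a point): Centre of the top of the yellow tab's press pad, 26 mm (x) x 32 mm (y), on the extractor at x = -133 mm, y = 0; 72 mm above the counter at rest, 8 mm above the block round it.
- tab (a joint): Travel of the snap tab in m: 0 at rest (up), 0.007 fully pressed straight down, where its top is 1 mm above the block round it. A spring returns it when let go. The press takes about 7 N at most; the catch lets the cover go at about 0.0055.
- jar_wood: Closed glass jar of pink petals with a wooden lid, 80 mm across, 115 mm high, loose, near one end of the extractor. Origin under its centre.
- jar_peel: Closed glass jar of yellow peel with a glass lid, 84 mm across, 120 mm high, loose, near one end of the extractor. Origin under its centre.
- jar_leaf: Large eight-sided glass jar of black leaf, 136 mm across, 135 mm high, without its lid, loose, to the left. Origin under its centre.
- jar_lid: Steel jar lid with a small knob, 100 mm across, 36 mm high, lying on the counter to the left. Origin under its centre.
- tin: Small open steel sample tin, 36 mm across, 22 mm high, beyond the extractor. Origin under its centre.
- spatula: Spatula lying flat beyond the extractor, 240 mm long along its x, 19 mm wide, 12 mm high, yellow handle. Origin at the joint of handle and blade, at counter height.
- jar_green: Closed glass jar of green leaf with a wooden lid, 92 mm across, 130 mm high, loose, to the right. Origin under its centre.

How it is judged:
By the outcome, as a careful person would: the job done as asked, in the order asked, and still so for the second after the job is handed in, with the robot touching nothing.
It also fails if it takes over 38 s, if anything falls off the work surface, if the arm or the gripper's body presses on something with over 40 N, if the wrist force passes 120 N, or if a joint passes its speed limit or range.

## Working session

There is one attempt and no reset: what is moved stays moved. The work goes in short steps, Python scripts to look and compute and a shell command to move; the robot and the scene stay as the last step left them, time stands still between calls to the robot, and variables do not carry over. Pictures are saved under pics/ and viewed, about 8 in all and at most 12, crops included, and the job is handed in when it is done.

```bash
mkdir -p pics; python3 - <<'E'
from rig import *
import cv2
o=get_obs();print({k:o[k] for k in('time','position','tool_rot','grip_width')})
for c in('scene','top'):
    im=camera(c);cv2.imwrite(f'pics/{c}1.png',im[:,:,::-1])
    for n in('extractor','opening','end_stop','cover','ridge_face','tab_top','jar_wood','jar_peel'):
        print(c,n,[(round(d['p'],2),[round(v,4) for v in d['at']]) for d in search_frame(n,c)[:2]])
print(get_calibration('top'))
E
```

```text
{'time': 0.0, 'position': array([0.27018478, 0.5628305 , 0.24358618]), 'tool_rot': array([ 2.22029402e-01,  9.75039377e-01, -9.88689437e-04, -4.25170118e-04]), 'grip_width': 0.08684397499256755}
scene extractor [(0.84, [0.5515, -0.0929, 0.0545])]
scene opening [(0.86, [0.5494, -0.0938, 0.0567])]
scene end_stop [(0.57, [0.5526, -0.0912, 0.0533])]
scene cover [(0.6, [0.5508, 0.0121, 0.0633])]
scene ridge_face [(0.7, [0.549, 0.0097, 0.0614])]
scene tab_top [(0.48, [0.5603, 0.0912, 0.0722])]
scene jar_wood [(0.94, [0.5578, -0.3051, 0.1034])]
scene jar_peel [(0.63, [0.6037, 0.1836, 0.0746])]
top extractor [(0.89, [0.531, -0.0859, 0.0612])]
top opening [(0.74, [0.5301, -0.0839, 0.0585])]
top end_stop [(0.89, [0.5291, -0.0845, 0.0571]), (0.21, [0.3848, 0.4918, 0.0171])]
top cover [(0.75, [0.548, 0.0061, 0.0633])]
top ridge_face []
top tab_top []
top jar_wood [(0.62, [0.5341, -0.2859, 0.1155])]
top jar_peel [(0.62, [0.5822, 0.1955, 0.1018]), (0.38, [0.594, -0.4528, 0.1258])]
{'fx': 537.9921387968374, 'fy': 537.9921387968374, 'cx': 315.17357333971336, 'cy': 242.11230718478473, 'R': array([[-0.0303325 , -0.99942793,  0.01495862],
       [-0.99471413,  0.02871387, -0.09858661],
       [ 0.09810069, -0.01786993, -0.99501604]]), 't': array([0.01533226, 0.58302991, 1.60649064])}
```

View pics/top1.png

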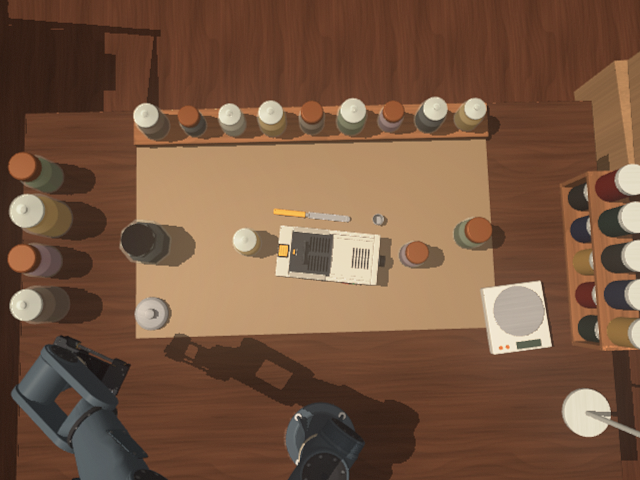

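View pics/scene1.png

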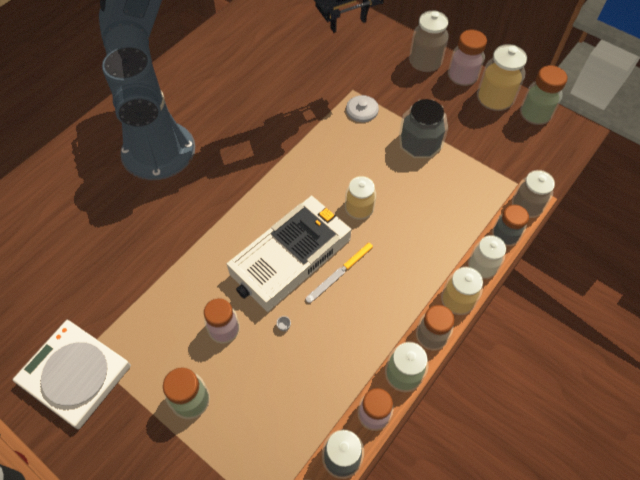

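Extractor's +x points to world −y with a slight yaw (tab at top-image (283,251), stop at (381,260)). The peel jar is beyond the tab at (245,241) and the wood jar beyond the stop at (416,253). I'm moving over it for a wrist view.

```bash
python3 -m jog '[{"grip":120,"travel":[2.2,-4.3,0.6],"twist":-8.5},{"grip":120,"travel":[2.2,-4.3,0.6],"twist":-8.5},{"grip":120,"travel":[2.2,-4.3,0.6],"twist":-8.5},{"grip":120,"travel":[2.2,-4.3,0.6],"twist":-8.5},{"grip":120,"travel":[2.2,-4.3,0.6],"twist":-8.5},{"grip":120,"travel":[2.2,-4.3,0.6],"twist":-8.5},{"grip":120,"travel":[2.2,-4.3,0.6],"twist":-8.5},{"grip":120,"travel":[2.2,-4.3,0.6],"twist":-8.5}]'
python3 -m jog '[{"grip":120,"travel":[2,-4.2,0.6],"twist":0},{"grip":120,"travel":[2,-4.2,0.6],"twist":0},{"grip":120,"travel":[2,-4.2,0],"twist":0},{"grip":120,"travel":[2,-4.2,0],"twist":0},{"grip":120,"travel":[0,-3,0],"twist":0},{"grip":120,"travel":[0,0,0],"twist":0},{"grip":120,"travel":[0,0,0],"twist":0}]'
python3 - <<'E'
from rig import *
import cv2
o=get_obs();print({k:o[k] for k in('time','position','tool_rot','grip_width','q')})
c='wrist'
im=camera(c);cv2.imwrite(f'pics/{c}1.png',im[:,:,::-1])
for n in('extractor','opening','end_stop','cover','ridge_face','tab_top'):
        print(c,n,[(round(d['p'],2),[round(v,4) for v in d['at']]) for d in search_frame(n,c)[:2]])
print(get_calibration('wrist'))
E
```

```text
time: 1.7
position: [0.4472, 0.2176, 0.2931]
tool_rot: [0.731, 0.682, 0.0, 0.0]
ft_force: [-0.6, 0.0, 0.3]
grip_width: 0.0464
time: 2.4
position: [0.5264, 0.021, 0.3044]
tool_rot: [0.73, 0.683, 0.0, -0.0]
ft_force: [-0.8, 1.0, -1.1]
grip_width: 0.0462
{'time': 2.4, 'position': array([0.52638846, 0.02098262, 0.30443599]), 'tool_rot': array([ 7.29986615e-01,  6.83461290e-01,  7.28235988e-05, -4.49208417e-04]), 'grip_width': 0.04619702308452214, 'q': array([-1.72815791e-01,  3.25048678e-01,  1.60189278e+00,  7.00632544e-04,
        1.21528131e+00, -1.07251244e-01])}
wrist extractor [(0.74, [0.5358, -0.0278, 0.0649]), (0.22, [0.5829, 0.1763, 0.0772])]
wrist opening [(0.67, [0.5338, -0.0239, 0.0645])]
wrist end_stop [(0.8, [0.539, -0.0243, 0.0679])]
wrist cover [(0.97, [0.5475, 0.0191, 0.0613])]
wrist ridge_face [(0.72, [0.5456, 0.017, 0.0627])]
wrist tab_top [(0.73, [0.5566, 0.0927, 0.0699])]
{'fx': 386.83823884262426, 'fy': 386.83823884262426, 'cx': 315.49520460821464, 'cy': 235.7356206050974, 'T_tool_cam': array([[ 9.71642441e-04, -9.63146861e-01, -2.68974310e-01,
         7.29380792e-02],
       [ 9.99998427e-01,  5.36785104e-04,  1.69026561e-03,
        -1.38334926e-04],
       [-1.48359261e-03, -2.68975529e-01,  9.63145868e-01,
        -1.41321387e-01],
       [ 0.00000000e+00,  0.00000000e+00,  0.00000000e+00,
         1.00000000e+00]])}
```

View pics/wrist1.png

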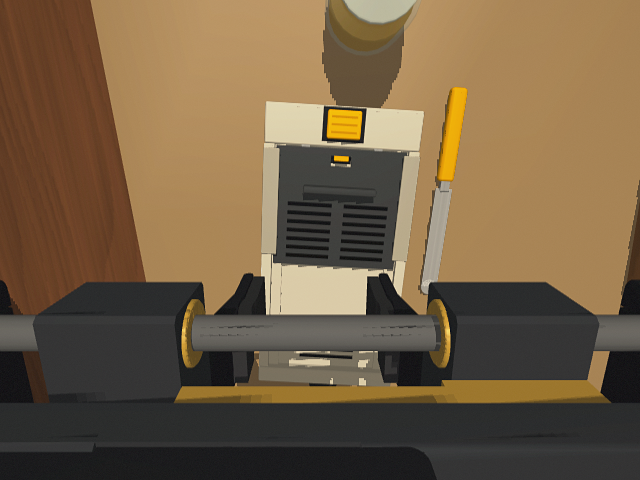

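Wrist view 1: the yellow tab is at about (344,124), the latched cover spans rows 146–268, the ridge sits at (340,193), and the block's −x corners are (265,101) and (424,111). Next I measure these.

```bash
cat > h.py <<'E'
import numpy as np
from rig import *
from scipy.spatial.transform import Rotation as R
def ray(cam,uv,z,o=None):
    k=get_calibration(cam); d=np.array([(uv[0]-k['cx'])/k['fx'],(uv[1]-k['cy'])/k['fy'],1])
    if cam=='wrist':
        T=k['T_tool_cam'];Q=R.from_quat(o['tool_rot']).as_matrix()
        c=o['position']+Q@T[:3,3];d=Q@T[:3,:3]@d
    else: c=-k['R'].T@k['t'];d=k['R'].T@d
    return c+d*(z-c[2])/d[2]
E
python3 - <<'E'
from h import *
import cv2
o=get_obs()
def yel(f,box):
    im=cv2.imread(f);h=cv2.cvtColor(im,cv2.COLOR_BGR2HSV);m=cv2.inRange(h,(18,150,120),(32,255,255))
    M=np.zeros_like(m);x0,x1,y0,y1=box;M[y0:y1,x0:x1]=m[y0:y1,x0:x1]
    n,l,s,c=cv2.connectedComponentsWithStats(M);i=1+s[1:,4].argmax();print(s[i]);return c[i]
print('tab w',ray('wrist',yel('pics/wrist1.png',(315,375,95,150)),.072,o))
print('tab t',ray('top',yel('pics/top1.png',(270,300,235,265)),.072))
a=ray('wrist',(265.5,101.5),.064,o);b=ray('wrist',(424,111),.064,o)
print('corners',a,b,np.linalg.norm(a-b),'yaw y',np.degrees(np.arctan2(*(b-a)[[1,0]])))
# cover: -x edge at ridge
p=ray('wrist',(303,186),.078,o);q=ray('wrist',(376,190),.078,o);print('ridge top edge',p,q,np.linalg.norm(p-q),np.degrees(np.arctan2(*(q-p)[[1,0]])))
im=cv2.imread('pics/wrist1.png')[90:290,250:440];cv2.imwrite('pics/crop1.png',cv2.resize(im,None,fx=3,fy=3,interpolation=2)) 
t=np.array(cv2.imread('pics/top1.png')[215:295,265:395]);cv2.imwrite('pics/crop2.png',cv2.resize(t,None,fx=6,fy=6,interpolation=2))
print('jar',[d['at'] for d in search_frame('jar_peel','wrist')[:2]])
E
```

```text
[327 109  35  31 985]
tab w [0.55789663 0.09692124 0.072     ]
[278 245  10  11  80]
tab t [0.55728932 0.09488526 0.072     ]
corners [0.48618894 0.12159427 0.064     ] [0.63420867 0.10406991 0.064     ] 0.14905348451402853 yaw y -6.751936624870989
ridge top edge [0.51619562 0.04249916 0.078     ] [0.58560271 0.03439248 0.078     ] 0.06987891177573603 -6.661904027406083
jar [[0.5812, 0.1793, 0.0752]]
```

View pics/crop1.png

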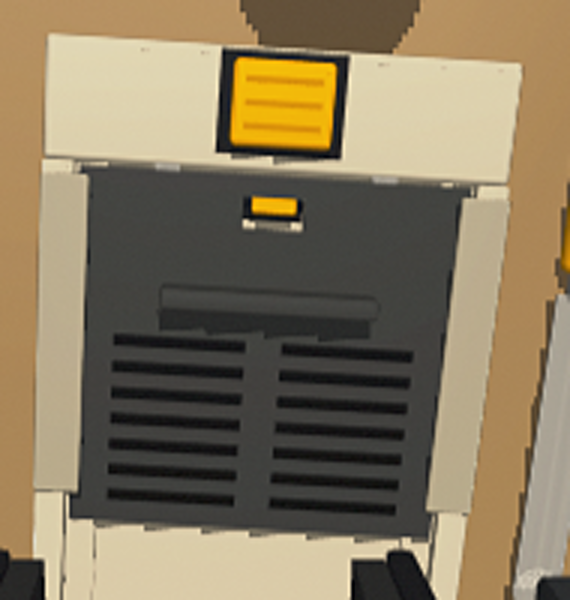

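View pics/crop2.png

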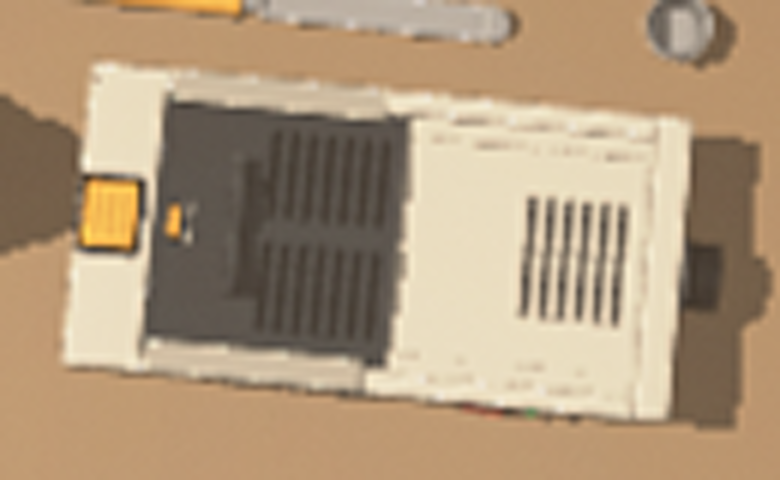

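Corners 149 mm apart (150 expected), ridge 69.9 mm (70), yaw −6.7° from both; the tab estimates agree within 2 mm at (0.558, 0.096). Moving above the tab with the jaws shut.

```bash
python3 -m jog '[{"grip":255,"travel":[1.6,3.7,0],"twist":-2.9},{"grip":255,"travel":[1.6,3.7,0],"twist":0},{"grip":255,"travel":[0,0,-4],"twist":0},{"grip":255,"travel":[0,0,-4.5],"twist":0},{"grip":255,"travel":[0,0,-4.5],"twist":0},{"grip":255,"travel":[0,0,-4],"twist":0},{"grip":255,"travel":[0,0,-2],"twist":0},{"grip":255,"travel":[0,0,0],"twist":0}]' 10
python3 -m jog '[{"grip":255,"travel":[0,0,0],"twist":0},{"grip":255,"travel":[0,0,0],"twist":0}]'
python3 - <<'E'
from h import *
import cv2
o=get_obs();print(o['position'],o['tool_rot'],o['time'])
cv2.imwrite('pics/wrist2.png',camera('wrist')[:,:,::-1])
a=camera('scene')[:,:,::-1][150:310,220:420];cv2.imwrite('pics/sc2.png',cv2.resize(a,None,fx=3.5,fy=3.5,interpolation=2))
E
```

```text
time: 3.6
position: [0.5561, 0.0958, 0.1114]
tool_rot: [0.746, 0.666, -0.003, -0.003]
ft_force: [-0.3, -0.0, -0.2]
grip_width: 0.0008
time: 3.8
position: [0.5599, 0.0955, 0.1162]
tool_rot: [0.746, 0.666, 0.001, 0.001]
ft_force: [0.7, 0.0, -0.0]
grip_width: 0.0007
[0.5599372  0.09554113 0.11616882] [0.74629454 0.66561352 0.0012953  0.00119327] 3.8
```

View pics/wrist2.png

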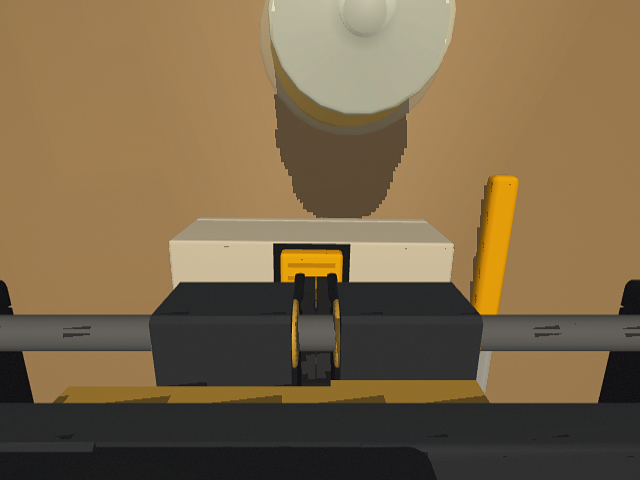

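Wrist view 2: shut fingers at (317,300) centred over the tab (282–343, 250+), clear of the jar. Pressing.

```bash
python3 -m jog '[{"grip":255,"travel":[-0.2,0,-1],"twist":0},{"grip":255,"travel":[0,0,-0.8],"twist":0},{"grip":255,"travel":[0,0,-0.3],"twist":0},{"grip":255,"travel":[0,0,-0.3],"twist":0},{"grip":255,"travel":[0,0,0],"twist":0},{"grip":255,"travel":[0,0,0],"twist":0}]'
python3 -m jog '[{"grip":255,"travel":[0,0,-0.2],"twist":0},{"grip":255,"travel":[0,0,-0.2],"twist":0},{"grip":255,"travel":[0,0,0],"twist":0},{"grip":255,"travel":[0,0,0],"twist":0}]'
```

```text
time: 4.5
position: [0.5563, 0.0954, 0.0903]
tool_rot: [0.746, 0.666, -0.0, -0.0]
ft_force: [-1.3, -0.5, 1.2]
grip_width: 0.0004
time: 4.9
position: [0.5564, 0.0954, 0.0872]
tool_rot: [0.746, 0.666, 0.0, -0.0]
ft_force: [-2.9, -0.3, 6.9]
grip_width: 0.0006
```

```bash
python3 -m jog '[{"grip":255,"travel":[0,0,-0.1],"twist":0},{"grip":255,"travel":[0,0,-0.1],"twist":0},{"grip":255,"travel":[0,0,0],"twist":0},{"grip":255,"travel":[0,0,0],"twist":0}]'
python3 - <<'E'
from h import *
import cv2
a=camera('scene')[:,:,::-1][150:310,220:420];cv2.imwrite('pics/sc3.png',cv2.resize(a,None,fx=3.5,fy=3.5,interpolation=2))
E
```

```text
time: 5.3
position: [0.5565, 0.0955, 0.0868]
tool_rot: [0.746, 0.666, 0.0, 0.0]
ft_force: [-4.8, 0.3, 17.5]
grip_width: 0.0005
```

View pics/sc3.png

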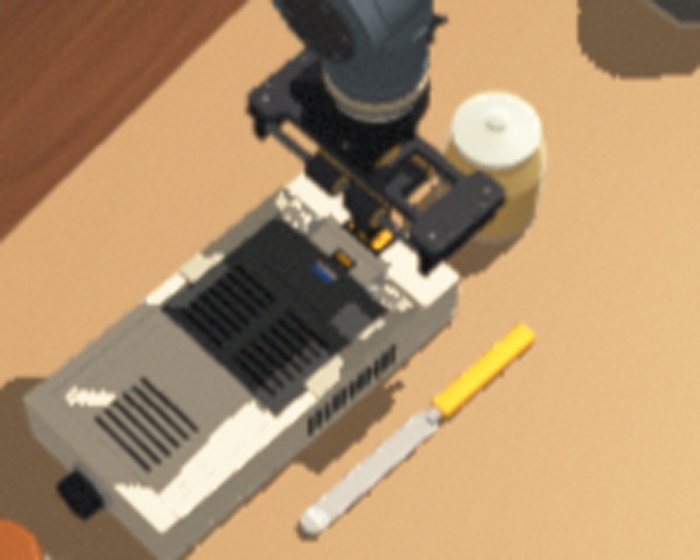

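The cover has sprung forward: a gap shows at the seat's −x end, with the yellow hook and a bit of blue frame visible. The tab reached its hard stop (17.5 N, tip 65 mm up). Now I lift and look for the ridge.

```bash
python3 -m jog '[{"grip":255,"travel":[0,0,1],"twist":0},{"grip":255,"travel":[0,0,4],"twist":0},{"grip":255,"travel":[0,0,4.5],"twist":0},{"grip":167,"travel":[-0.3,-3,4],"twist":0},{"grip":167,"travel":[-0.4,-4,0],"twist":0},{"grip":167,"travel":[-0.3,-3,0],"twist":0},{"grip":167,"travel":[0,0,0],"twist":0},{"grip":167,"travel":[0,0,0],"twist":0}]'
python3 -m jog '[{"grip":167,"travel":[0,0,0],"twist":0},{"grip":167,"travel":[0,0,0],"twist":0}]'
python3 - <<'E'
from h import *
import cv2
o=get_obs();print(o['position'],o['tool_rot'],o['time'],o['grip_width'])
im=camera('wrist')[:,:,::-1];cv2.imwrite('pics/wrist3.png',im)
for n in('cover','ridge_face','tab_top'):print(n,[(round(d['p'],2),np.round(d['at'],4)) for d in search_frame(n,'wrist')[:1]])
E
```

```text
time: 6.15
position: [0.5468, -0.0051, 0.2193]
tool_rot: [0.747, 0.665, 0.0, 0.0]
ft_force: [-0.1, -0.1, 0.2]
grip_width: 0.0278
time: 6.35
position: [0.5466, -0.0035, 0.2191]
tool_rot: [0.746, 0.666, -0.0, -0.0]
ft_force: [-0.1, 0.3, -0.3]
grip_width: 0.0298
[ 0.54655004 -0.00351004  0.21908569] [ 7.45891951e-01  6.66066893e-01 -7.47433674e-05 -2.92676847e-04] 6.35 0.02978780563395642
cover [(0.72, array([0.5489, 0.002 , 0.0605]))]
ridge_face [(0.7, array([0.5433, 0.0013, 0.0634]))]
tab_top [(0.65, array([0.554 , 0.09  , 0.0689]))]
```

View pics/wrist3.png

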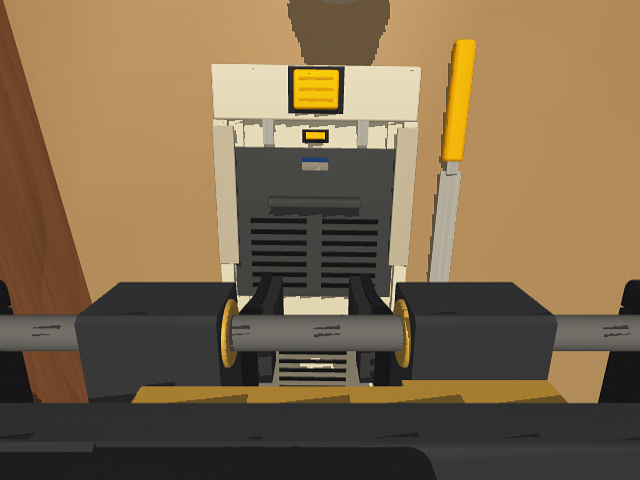

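Wrist view 3: the cover's −x edge is now at row 149 with a gap to the block, the ridge's upper edge is at (314,197), and the tab is up again at (316,89).

```bash
python3 - <<'E'
from h import *
o=get_obs();a=np.radians(-6.7);ey=np.array([np.cos(a),np.sin(a)]);ex=np.array([ey[1],-ey[0]])
tab=ray('wrist',(316.3,89),.072,o)[:2];print('tab',tab)
org=(tab+np.array([.558,.0957]))/2+.133*ex;print('org',org)
for n,uv,z in(('ridge-x top',(314,197.5),.078),('cover -x edge',(315,149),.064)):
    p=ray('wrist',uv,z,o)[:2]-org;print(n,p@ex,p@ey)
for X in(-.078,-.06,.03,.036):
    print(X,org+X*ex)
E
```

```text
tab [0.55861521 0.09449771]
org [ 0.5427904  -0.03699284]
ridge-x top -0.056692529535547105 -0.0009424735521442922
cover -x edge -0.09095447221448473 -0.00035352858581880545
-0.078 [0.55189072 0.04047447]
-0.06 [0.54979064 0.0225974 ]
0.03 [ 0.53929028 -0.06678796]
0.036 [ 0.53859025 -0.07274698]
```

```bash
python3 -m jog '[{"grip":167,"travel":[0.3,2.2,0],"twist":0},{"grip":167,"travel":[0.2,2.2,0],"twist":0},{"grip":167,"travel":[0,0,-3.5],"twist":0},{"grip":167,"travel":[0,0,-3.5],"twist":0},{"grip":167,"travel":[0,0,-2.5],"twist":0},{"grip":167,"travel":[0,0,-1],"twist":0},{"grip":167,"travel":[0,0,0],"twist":0},{"grip":167,"travel":[0,0,0],"twist":0}]'
```

```text
time: 7.35
position: [0.5524, 0.0394, 0.1152]
tool_rot: [0.746, 0.666, 0.001, 0.001]
ft_force: [0.1, 0.5, -0.2]
grip_width: 0.0301
```

```bash
python3 -m jog '[{"grip":167,"travel":[0,0.1,-0.8],"twist":0},{"grip":167,"travel":[0,0,-0.8],"twist":0},{"grip":167,"travel":[0,0,-0.5],"twist":0},{"grip":167,"travel":[0,0,-0.3],"twist":0},{"grip":167,"travel":[0,0,0],"twist":0},{"grip":167,"travel":[0,0,0],"twist":0}]'
```

```text
time: 7.95
position: [0.5516, 0.0404, 0.0904]
tool_rot: [0.746, 0.665, -0.0, -0.0]
ft_force: [0.3, 0.9, 0.5]
grip_width: 0.0303
```

```bash
python3 -m jog '[{"grip":167,"travel":[-0.06,-0.5,0],"twist":0},{"grip":167,"travel":[-0.06,-0.5,0],"twist":0},{"grip":167,"travel":[-0.06,-0.5,0],"twist":0},{"grip":167,"travel":[-0.06,-0.5,0],"twist":0},{"grip":167,"travel":[-0.06,-0.5,0],"twist":0},{"grip":167,"travel":[-0.06,-0.5,0],"twist":0}]'
python3 -m jog '[{"grip":167,"travel":[-0.07,-0.6,0],"twist":0},{"grip":167,"travel":[-0.07,-0.6,0],"twist":0},{"grip":167,"travel":[-0.07,-0.6,0],"twist":0},{"grip":167,"travel":[-0.07,-0.6,0],"twist":0},{"grip":167,"travel":[-0.07,-0.6,0],"twist":0},{"grip":167,"travel":[0,0,0],"twist":0}]'
python3 - <<'E'
from h import *
import cv2
im=camera('wrist')[:,:,::-1];cv2.imwrite('pics/wrist4.png',im)
a=camera('scene')[:,:,::-1][150:310,220:420];a=cv2.resize(a,None,fx=3,fy=3,interpolation=2)
cv2.imwrite('pics/m4.png',cv2.resize(np.hstack([a,cv2.resize(im,(640,480))]),(800,310)))
E
```

```text
time: 8.55
position: [0.548, 0.01, 0.0906]
tool_rot: [0.746, 0.665, 0.0, 0.0]
ft_force: [-0.2, 1.3, 1.2]
grip_width: 0.0298
time: 9.15
position: [0.5445, -0.0206, 0.0904]
tool_rot: [0.747, 0.665, -0.0, 0.0]
ft_force: [0.0, -0.2, 0.2]
grip_width: 0.0299
```

View pics/m4.png

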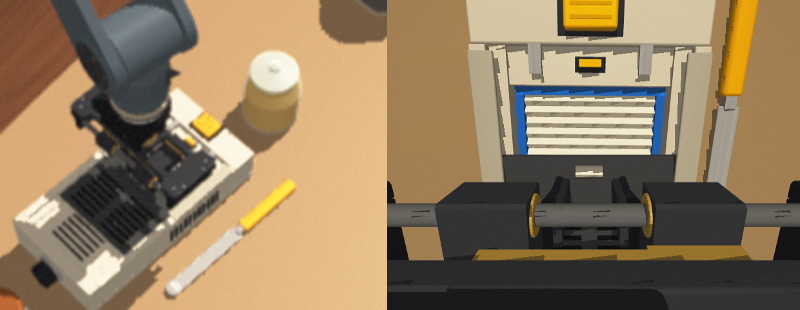

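The cover is sliding straight, with the filter half exposed at low force. I need about 47 mm more.

```bash
python3 -m jog '[{"grip":167,"travel":[-0.07,-0.6,0],"twist":0},{"grip":167,"travel":[-0.07,-0.6,0],"twist":0},{"grip":167,"travel":[-0.07,-0.6,0],"twist":0},{"grip":167,"travel":[-0.07,-0.6,0],"twist":0},{"grip":167,"travel":[-0.07,-0.6,0],"twist":0},{"grip":167,"travel":[-0.07,-0.6,0],"twist":0},{"grip":167,"travel":[-0.06,-0.5,0],"twist":0},{"grip":167,"travel":[0,0,0],"twist":0}]'
python3 -m jog '[{"grip":167,"travel":[-0.05,-0.4,0],"twist":0},{"grip":167,"travel":[0,0,0],"twist":0}]'
python3 - <<'E'
from h import *
import cv2
o=get_obs();im=camera('wrist')[:,:,::-1];cv2.imwrite('pics/wrist5.png',im)
a=np.radians(-6.7);ey=np.array([np.cos(a),np.sin(a)]);ex=np.array([ey[1],-ey[0]]);org=np.array([.5428,-.037])
print('toolX',(o['position'][:2]-org)@ex,o['ft_force'])
E
```

```text
time: 10.05
position: [0.5398, -0.0615, 0.0905]
tool_rot: [0.747, 0.665, 0.0, 0.0]
ft_force: [-0.0, -0.5, -0.3]
grip_width: 0.0302
time: 10.25
position: [0.5393, -0.065, 0.0906]
tool_rot: [0.746, 0.665, 0.0, 0.0]
ft_force: [0.2, -0.1, -0.7]
grip_width: 0.0297
toolX 0.02817672681004575 [ 0.20947494 -0.08188725 -0.67868726]
```

View pics/wrist5.png

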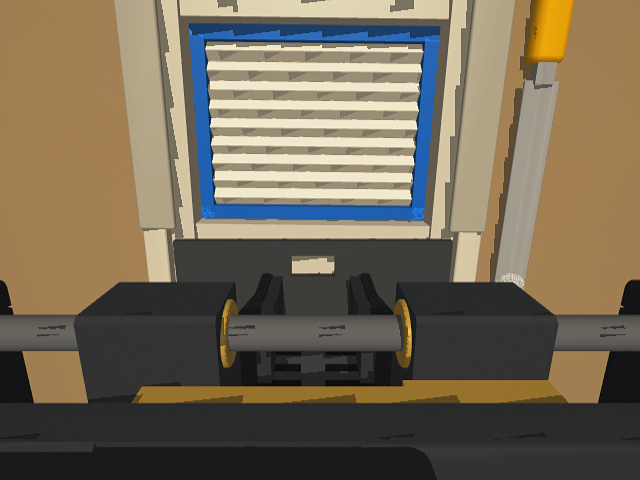

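```bash
python3 - <<'E'
from h import *
o=get_obs();a=np.radians(-6.7);ey=np.array([np.cos(a),np.sin(a)]);ex=np.array([ey[1],-ey[0]]);org=np.array([.5428,-.037])
for uv,z in(((313,239.5),.064),((313,221),.06),((175,240),.064),((453,240),.064)):
    p=ray('wrist',uv,z,o)[:2]-org;print(uv,p@ex,p@ey)
E
```

```text
(313, 239.5) 0.0037231626775336593 -0.0012055238656246599
(313, 221) -0.003907598167420499 -0.0012357844065687084
(175, 240) 0.004137446022895627 -0.06352469321002131
(453, 240) 0.003776529528359234 0.06210462393670802
```

The cover edge sits at about +4 to +6 mm, so its origin is near +65 (58 needed, stop at 72). I'll push 3 mm more, back off and lift clear.

```bash
python3 -m jog '[{"grip":167,"travel":[-0.03,-0.3,0],"twist":0},{"grip":167,"travel":[0,0,0],"twist":0},{"grip":167,"travel":[0.06,0.5,0],"twist":0},{"grip":167,"travel":[0.06,0.5,0],"twist":0},{"grip":167,"travel":[0,0,1],"twist":0},{"grip":167,"travel":[0,0,4],"twist":0},{"grip":167,"travel":[0,0,4.5],"twist":0},{"grip":167,"travel":[0,0,4.5],"twist":0}]'
python3 -m jog '[{"grip":167,"travel":[0,-3.5,3],"twist":0},{"grip":167,"travel":[0,-4.5,0],"twist":0},{"grip":167,"travel":[0,-4.5,0],"twist":0},{"grip":167,"travel":[0,-2,0],"twist":0},{"grip":167,"travel":[0,0,0],"twist":0},{"grip":167,"travel":[0,0,0],"twist":0}]'
python3 - <<'E'
from h import *
import cv2
o=get_obs();im=camera('wrist')[:,:,::-1]
a=camera('scene')[:,:,::-1]
cv2.imwrite('pics/m6.png',cv2.resize(np.hstack([a,im]),(800,300),interpolation=cv2.INTER_AREA));cv2.imwrite('pics/w6.png',im)
print(o['time'],o['ft_force'])
for n,c in(('cover','wrist'),('opening','wrist'),('tin','scene'),('jar_wood','scene'),('jar_peel','scene')):print(n,[(round(d['p'],2),np.round(d['at'],4)) for d in search_frame(n,c)[:1]])
E
```

```text
time: 11.1
position: [0.5397, -0.0572, 0.2324]
tool_rot: [0.746, 0.666, -0.0, -0.0]
ft_force: [0.7, -0.4, 0.3]
grip_width: 0.0298
time: 11.7
position: [0.5397, -0.2023, 0.2607]
tool_rot: [0.747, 0.665, 0.0, -0.0]
ft_force: [0.0, 0.5, -0.2]
grip_width: 0.0302
11.7 [ 0.03929174  0.46884189 -0.19267497]
cover [(0.79, array([ 0.5345, -0.0991,  0.0625]))]
opening [(0.86, array([ 0.5276, -0.1303,  0.0664]))]
tin [(0.64, array([ 0.6468, -0.1924,  0.0108]))]
jar_wood [(0.92, array([ 0.5561, -0.3015,  0.1013]))]
jar_peel [(0.95, array([0.6035, 0.1847, 0.0772]))]
```

View pics/m6.png

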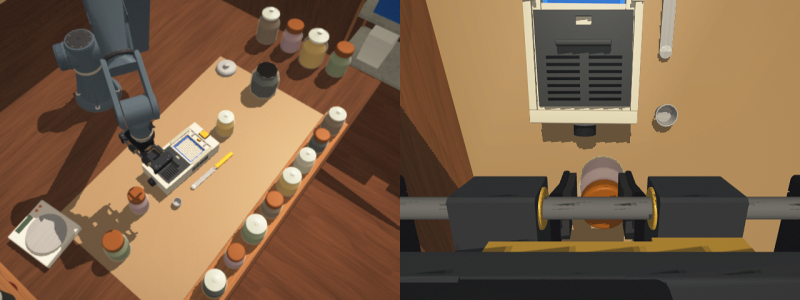

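View pics/w6.png

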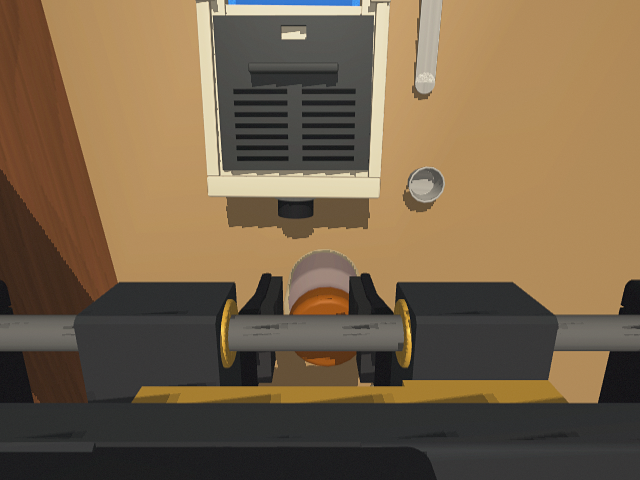

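The cover lies flat between the rails just short of the stop (its −x edge is at row 15 and its +x edge at row 170). The blue frame is clear of it, and the jars, tin and spatula are in place.

```bash
python3 -c "
from rig import hand_in;print(hand_in())"
```

```text
the job is handed in; nothing more can be done
None
```

I handed the job in at 11.7 s on the robot's clock: the filter opening is uncovered and the cover lies flat on the deck, between the rails. No verdict was reported.

- **Tab:** I pressed it with shut fingertips to its hard stop, with the tip about 65 mm up and 17.5 N on the wrist. The cover sprang about 17–20 mm free, and the tab came back up when released.
- **Cover:** I pushed it along the rails by the thumb ridge, with about 1 N showing on the wrist, then backed off and lifted the arm clear.
- **Position of the cover:** Before the last 3 mm push I measured its origin at about +64 to +66 mm, so it should now be near +68 mm. It needs to be past +58 mm, and the end stop is at +72 mm. I did not measure it again after that push. The last picture shows it flat, between the rails and just short of the stop, with the whole opening clear.
- **Other things:** The two jars at the ends measured within 4 mm of where they started, which is the detector's accuracy. The tin and the spatula look untouched in the pictures. I did not measure the large jar, the lid or the green jar again, but they look in place in the last scene picture and the arm kept clear of them.
- **Disagreement:** The network's points for the opening and end stop disagreed with the picture, so I used my own pixel measurements, which matched the given sizes to about 1 mm.

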